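Load-test a battery pack

TASK

Set the drill battery pack that lies in front of the robot (not the spare one at the far left end of the bench) flat on its base in the pocket of the tester, either way round, and let go of it. Then turn the tester's spring-return dial clockwise past the first and second clicks to the third click (the three-dot mark, short of the end stop) and keep it there with the fingers: finish while still holding the dial at the third click, with the pack still in the pocket. Do not turn the dial before the pack is in, and leave the other things on the bench where they are.

Things in the scene. Friction and masses are not known exactly. Their poses are not given: they have to be found in the camera images.
- battery_pack: Drill battery pack, 69 x 116 x 53 mm (own x, y, z), about 0.5 kg, loose, flat on the bench in front of the robot (a like pack at the far left end is not meant). Origin: centre of the underside, z up. Body 68 mm wide, 42 mm high; on it, centred in x, a rail 40 mm wide and 12 mm high (z 41 to 53 mm, y -43 to +47 mm). Can be gripped across the rail or the body. Balances about y = +2 mm.
- tester: Battery tester, a flat unit 150 x 250 mm (own x, y) fixed to the bench. Origin: centre of its underside on the bench; x points away from its front with the meter window, y to its left, z up. Left half: the open pocket. Right half (y -120 to -10 mm): a grey deck 45 mm high with the dial. Which side of the bench it stands on varies.
- pocket (a point): Centre of the pocket's floor, 10 mm above the bench; axes as the tester's. The pocket is 124 mm long along the tester's x and 76 mm wide along its y, inside, with walls 6 mm thick rising 14 mm above the floor.
- dial_axis (a point): Point on the dial's vertical axis of rotation, at the deck surface, 45 mm above the bench.
- dial_post (a point): Point on the axis of the dial's upright grip, a round steel post 12 mm in diameter at the end of the dial's crank arm, 55 mm from the dial's axis. The point turns with the dial and is 85 mm above the bench; the post stands free from 62 to 107 mm above the bench. The disc and arm below it are up to 62 mm above the bench.
- dial (a joint): Dial angle in rad, clockwise seen from above; 0 at rest (short black line on the deck), where the post stands 50 degrees left of the tester's x axis. Clicks at 0.4 (one dot), 0.8 (two dots) and 1.2 (three dots), end stop at 1.5. A spring turns it back to 0 from every click when let go; it takes 2 to 8 N at the post, so an arm that gives lags a few mm: go by the dial, not by the hand.
- screwdriver_3: Bystander: black-handled screwdriver 170 mm long, lying beside the left edge of the tester, up to 25 mm high.
- insulating_tape: Bystander: roll of black tape, diameter 64 mm, 19 mm high, lying beyond the battery pack. Origin: centre of the underside.
- box_1: Bystander: small printed carton 60 x 104 x 48 mm at the back; not the battery pack. Origin: centre of the underside.

How it is judged:
By the outcome, as a careful person would: the job done as asked, in the order asked, and still so for the second after the job is handed in, while the arm keeps its last pose, push and grip.
It also fails if it takes over 54 s, if anything falls off the work surface, if the arm or the gripper's body presses on something with over 40 N, if the wrist force passes 120 N, or if a joint passes its speed limit or range.

ROBOT

A 6-joint arm with a two-finger parallel gripper is mounted at the origin on a cart in front of the work surface, level with it; the furniture and walls round the work are solid. World frame = base frame: x ahead of the robot, y to its left, z up, the work surface at z = 0. Lengths are in m, angles in degrees, forces in N, time in s.
With the tool pointing down it reaches from about 0.3 to 0.75 m from the base axis. Payload 8.5 kg.
Tool frame: the origin (TCP) lies between the finger pads; the fingertips stand 17 mm ahead of it and the grasp point (between the pads) lies 2 mm behind it (env.tip_reach is the distance from the TCP to the fingertips, in m); z points along the fingers, y is the line along which they close (so a half turn about z gives the same grasp; the last joint's range is limited). The gripper opens to 85 mm and grips with 20 to 120 N. Pads are 22 mm wide; open, the fingers measure 114 mm over their backs; the gripper's body (76 mm by 85 mm) begins 54 mm behind the grasp point. The pads swing forward as they close: fully open they stand 13 mm farther back than shut.
Start: joints at [58.654, 21.807, 74.336, -0, 83.858, -12.336], TCP at [0.179, 0.52, 0.248] pointing down, gripper open.
Joint ranges: [-178.18, 178.18], [-50.72, 133.34], [12.68, 142.11], [-81.47, 261.47], [9.98, 163.14], [-165.26, 165.26]. Speed limits (degrees/s): [136.94, 136.94, 180, 180, 180, 180].

INTERFACE

Orientations are given as a 3x3 rotation matrix whose columns are the frame's x, y, z axes.
In Python, from rig import env, viewer gives the robot as it stands.
- The arm moves only by the tool move_arm, never from a script. Its argument "motion" is a list of rows, each a list of 2 entries, a list of its own where there are three numbers: the shift along the tool's x, y, z normalised to -1 to 1, where 1 is 50 mm, then the turn, a rotation vector about the tool's x, y, z normalised to -1 to 1, where 1 is 8 degrees. A call has 1 to 20 rows; each row shifts and turns the commanded pose from where the row before left it, along the tool's axes as they then stand; what a row does not reach is not made up. A row lasts 1/10 s, in which the tool goes at most 50 mm and 8.59 degrees, less where a joint would pass 70% of its speed; a pose out of reach is approached as far as the arm can. A call with a number of a shift or a turn outside -1 to 1 is refused whole. A call with a gripper value outside its range is refused whole. "claw" is the closure, from 0 (fully open) to 1 (shut), set as the call begins (left out, the last holds). The fingers move at their own pace and stop on an object; "force" is the grip in N (left out, the last holds). Time passes only in rows, so rows that do not move let the fingers close. It gives the time, the measured TCP pose, the force, the opening and the grip force at its end, in the units of the state.
- env.observe(): the state, without advancing time (a new reading comes with each control period).
- viewer.get_image(name): name is "side" or "top"; returns a dict with "frame" (384x512x3 uint8, red, green, blue), "depth" (384x512 float32, m along the optical axis (not along the pixel's ray), 0 where there is no reading), "fx", "fy", "cx", "cy" (pixels), "eye" and "attitude" of the camera in the world. Camera axes: x right, y up, looking along -z (the intrinsics and any distortion apply to the point x, -y, -z); pixel columns grow to the right and rows downward; lengths in m; the calibration is good to about 2 mm. A picture is of the moment at which its call begins.
- env.close_job(): hands the job in; it is judged then, once.
The state is a dict: "time_s": time; "q": joint angles; "qvel": joint speeds; "joint_efforts": joint torques, N m; "position": TCP position; "tool_rot": TCP orientation; "ft_force": force on the tool from outside, world axes, zero at the start; "wrist_torque": the same for the moment, N m; "grip_width": finger opening in m; "gripper_force": force on a finger pad.
Only numpy, scipy, OpenCV 4.12 (cv2) and the standard library are available. Lean on these libraries where they do the work, as an engineer would, in place of code of your own. Each camera call takes 0.05 s, during which the arm holds its last target. There are 200 camera calls.

## Working session

There is one attempt and no reset: what is moved stays moved. The work goes in short steps, Python scripts to look and compute and a tool call to move; the robot and the scene stay as the last step left them, time stands still between calls to the robot, and variables do not carry over. Pictures are saved under pics/ and viewed, at most 10 in all, crops included, and the job is handed in when it is done.

Besides the shell and the picture viewer there is one more tool, called after "Emit:" as name(argument=value, ...), one argument or row to a line, values as JSON. move_arm: Moves the arm, as the interface text tells. Scaled input: -1 to 1 covers 50 mm each way for a shift and 8 degrees each way for a turn. Its arguments: {"type":"object","properties":{"motion":{"type":"array","items":{"type":"array"}},"claw":{"type":"number"},"force":{"type":"number"}},"required":["motion"]}

```bash
mkdir -p pics; ls; cat > h.py <<'E'
import numpy as np, cv2
from rig import env, viewer
def snap(name,fn):
    d=viewer.get_image(name); np.savez(f'pics/{fn}.npz',**d); cv2.imwrite(f'pics/{fn}.png',cv2.cvtColor(d['frame'],cv2.COLOR_RGB2BGR)); return d
def load(fn): return dict(np.load(f'pics/{fn}.npz'))
def cloud(d):
    v,u=np.mgrid[:384,:512]; z=d['depth']
    p=np.stack([(u-d['cx'])/d['fx']*z,-(v-d['cy'])/d['fy']*z,-z],-1)
    return p@np.array(d['attitude']).T+np.array(d['eye'])
def at(d,u,v,zw):  # intersect pixel ray with plane z=zw
    r=np.array(d['attitude'])@np.array([(u-d['cx'])/d['fx'],-(v-d['cy'])/d['fy'],-1])
    e=np.array(d['eye']); return e+r*(zw-e[2])/r[2]
E
python3 - <<'E'
from h import *
a=snap('top','t0'); b=snap('side','s0')
cv2.imwrite('pics/both0.png',cv2.cvtColor(np.hstack([a['frame'],b['frame']])[:,:,::-1].copy(),cv2.COLOR_BGR2RGB)[:,:,::-1] if 0 else np.hstack([a['frame'],b['frame']])[:,:,::-1])
for d in(a,b): print({k:d[k] for k in('fx','fy','cx','cy','eye','attitude')},d.keys())
o=env.observe(); print(o['position'],o['tool_rot'],o['time_s'])
E
```

```text
pics
{'fx': 400.4134982175121, 'fy': 400.4134982175121, 'cx': 253.7983087033869, 'cy': 187.25281363837496, 'eye': array([0.47301918, 0.11680845, 1.19053055]), 'attitude': array([[ 0.02469867,  0.99427426, -0.10396479],
       [-0.99968538,  0.02410967, -0.00691851],
       [-0.00437234,  0.10410296,  0.99455691]])} dict_keys(['frame', 'depth', 'fx', 'fy', 'cx', 'cy', 'eye', 'attitude'])
{'fx': 390.0495907216547, 'fy': 390.0495907216547, 'cx': 254.29456379577147, 'cy': 190.05533659501572, 'eye': array([ 0.1817094 , -0.726427  ,  0.75274346]), 'attitude': array([[ 0.8905091 ,  0.27355497, -0.36353984],
       [-0.45475835,  0.51108316, -0.72937566],
       [-0.01372524,  0.81483844,  0.57952561]])} dict_keys(['frame', 'depth', 'fx', 'fy', 'cx', 'cy', 'eye', 'attitude'])
[0.17904384 0.51979535 0.24776867] [[-9.45456202e-01  3.25748536e-01 -6.79585610e-04]
 [ 3.25749130e-01  9.45455565e-01 -1.13087514e-03]
 [ 2.74137075e-04 -1.29056734e-03 -9.99999130e-01]] 0.1
```

View pics/t0.png

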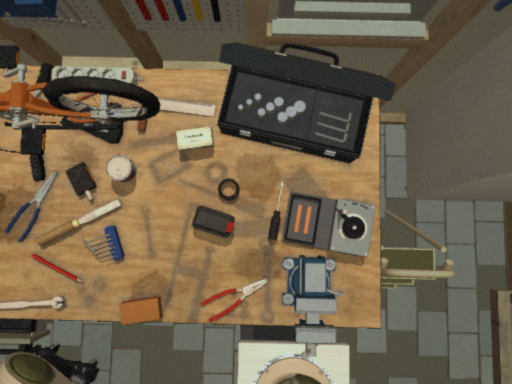

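View pics/s0.png

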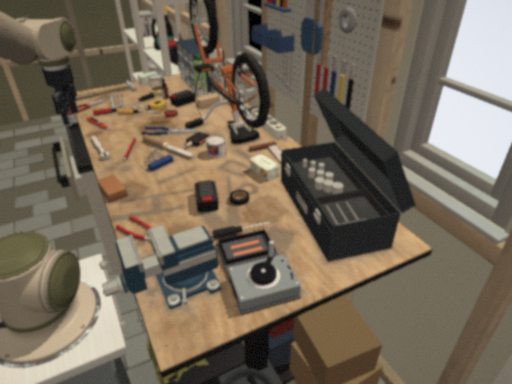

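```bash
python3 - <<'E'
from h import *
d=load('t0'); P=cloud(d)
im=d['frame'][170:310,180:385,::-1]
im=cv2.resize(im,None,fx=3.9,fy=3.9,interpolation=cv2.INTER_CUBIC); cv2.imwrite('pics/c0.png',im)
for n,(u0,u1,v0,v1) in dict(pack=(185,245,195,248),vise=(275,345,248,315)).items():
    R=P[v0:v1,u0:u1].reshape(-1,3); z=R[:,2]
    if n=='pack':
        for lo,hi in((.047,.06),(.03,.046)):
            q=R[(z>lo)&(z<hi)]; print(n,lo,len(q),q[:,2].mean(),cv2.minAreaRect((q[:,:2]*1000).astype(np.float32)))
    q=R[z>.03]; print(n,q.min(0),q.max(0))
R=P[185:260,275:380]; z=R[...,2]
np.set_printoptions(linewidth=250)
print((z[::4,::4]*1000).round().astype(int))
E
```

```text
pack 0.047 503 0.05374418260914259 ((486.66790771484375, 235.37460327148438), (104.35088348388672, 55.381553649902344), 73.05970764160156)
pack 0.03 394 0.04257136955044567 ((491.2994079589844, 239.62222290039062), (114.48844909667969, 68.15611267089844), 73.84736633300781)
pack [0.44842353 0.11680845 0.03218617] [0.53544802 0.29871284 1.19053055]
vise [ 0.24789473 -0.13616136  0.03008293] [0.47301918 0.11680845 1.19053055]
[[  4   0   3   0   1   2  -3   0   4  -1  -4  -2  -5  -2   1  -1   2   1  -3   1  -5   0  -3   0   1   1   2]
 [ -2   1   1   0   6   2   5   1   0  -3   0   3  -1   0   0   1   2   2   1  -1   0   2   3   0   5   2  -1]
 [  0  14  -3  -1  10  14   7   1   1   0  -2   2   0   4   2   5   0   1   1   0   1   1   4   3   0   1   0]
 [  1  15   0  -1  26  11  11  26  22  26   9   8   7   2  -1   0   0  -2  -2   1   0   2  -1   3   1   5   2]
 [  2  15   2   4  24   8  13   9   8  10  13  28  10  12  13  19  45  45  43  47   3   3   3   3   4   2  -2]
 [  1   1  -1   4  24  13  11  15  12  13   9  26   8   9  13  32  45  47  47  50  46  45  46  46  45   3   2]
 [  4 
[... 737 characters left out ...]
  61  63  64  60  47   3   5   0]
 [ 23   4   7   9  10  12  12  10   7   4  14  14   9  11  43  44  44  47  55  63  61  60  47  46   2   2   2]
 [  1   1  12  11  12  24  20  27  12  14  10   9  10  15  48  49  46  45  44  49  46  44  45  49   2   0   2]
 [  0   0   0   3  -4  -2  -1   8   8  10  11  14  10   6  44  50  44  45  43  44  44  43  44  48   6  -2   0]
 [ -2   1   2   4  -1   3   1   4  -1   1   1  -4   1  12  43  49  44  47  47  48  46  45  45  46  -2   0   1]
 [  0   2   5   4  -2  -2  -1   1   3   0  -3  -4   2  -1   0  -2  -1  36  42  46  43  44  45  44  -1   0   3]
 [  1  -1   4   1   2   0  76  99  47  51  53  74  97   1   6   3  -1   4   1   1  -2   0   5   1   1   1   5]]
```

View pics/c0.png

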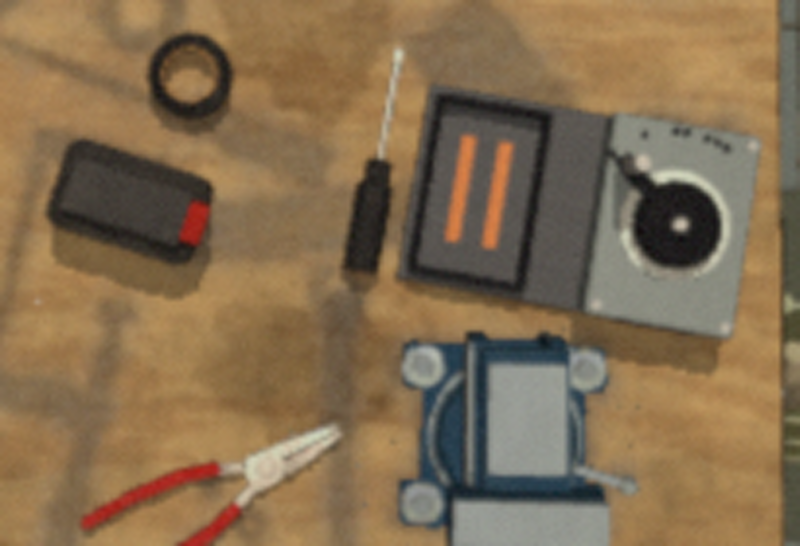

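The pack lies at about px (214,222) with its red clip to the right. The tester is at (285–375, 195–255), with its pocket on the left and the dial post at about (343,211). The vise is in front of the tester, and the tape is beyond the pack. Next I'll turn the crop pixels into positions.

```bash
python3 - <<'E'
from h import *
d=load('t0'); P=cloud(d)
c=lambda u,v,z: at(d,180+(u+.5)/3.9-.5,170+(v+.5)/3.9-.5,z)[:2]*1000
np.set_printoptions(precision=1,suppress=True)
for n,a in dict(deckFR=(758,143,.045),deckNR=(728,338,.045),deckNL=(583,310,.045),deckFL=(615,115,.045),wallFL=(432,88,.024),wallNL=(398,278,.024),wallFR=(551,112,.024),wallNR=(521,290,.024),dial=(680,224,.066),post=(640,163,.107),dot3=(718,143,.045),pk1=(75,140,.042),pk2=(212,180,.042),pk3=(190,262,.042),pk4=(48,213,.042),tape=(190,75,.019),sdhandle=(362,270,.02),sd2=(378,160,.02)).items(): print(n,c(*a))
R=P[185:262,275:385].reshape(-1,3); q=R[(R[:,2]>.040)&(R[:,2]<.05)&(R[:,0]>.4)]
# deck fit
q=q[q[:,1]<-.07]; print(cv2.minAreaRect((q[:,:2]*1000).astype(np.float32)))
q=R[(R[:,2]>.055)&(R[:,2]<.07)&(R[:,0]>.43)]; print('disc',len(q),np.median(q,0)*1000, q.min(0)*1000,q.max(0)*1000)
V=P[250:325,275:350].reshape(-1,3);V=V[(V[:,2]>.03)&(V[:,2]<.4)]; print('vise',V.min(0),V.max(0))
E
```

```text
deckFR [ 546.4 -220. ]
deckNR [ 404.6 -197.4]
deckNL [422.1 -92.5]
deckFL [ 564.4 -115.3]
wallFL [583.   17.6]
wallNL [441.2  40.6]
wallFR [567.2 -71.7]
wallNR [434.6 -50.5]
dial [ 485.6 -157.7]
post [ 526.6 -120.1]
dot3 [ 545.7 -190.8]
pk1 [536.5 281.2]
pk2 [509.6 179.5]
pk3 [449.5 193.8]
pk4 [482.5 298.9]
tape [588.9 199.7]
sdhandle [446.3  67.2]
sd2 [528.3  56.8]
((484.31573486328125, -156.82809448242188), (111.03284454345703, 150.94390869140625), 81.30291748046875)
disc 441 [ 486.5 -153.3   62.3] [ 455.  -187.4   55.6] [ 532.4 -113.7   68.4]
vise [ 0.2 -0.2  0. ] [0.4 0.  0.2]
```

Emit:
move_arm(
  motion=[
    [[0,0,0],[0,0,0.99]],
    [[0,0,0],[0,0,0.99]],
    [[0,0,0],[0,0,0.99]],
    [[0,0,0],[0,0,0.99]],
    [[0,0,0],[0,0,0.99]],
    [[0,0,0],[0,0,0.99]],
    [[0,0,0],[0,0,0.99]],
    [[0,0,0],[0,0,0.99]],
    [[0,0,0],[0,0,0.99]],
    [[0,0,0],[0,0,0.99]],
    [[0,0,0],[0,0,0.99]],
    [[-0.4,0.84,0],[0,0,0]],
    [[-0.4,0.84,0],[0,0,0]],
    [[-0.4,0.84,0],[0,0,0]],
    [[-0.4,0.84,0],[0,0,0]],
    [[-0.4,0.84,0],[0,0,0]],
    [[-0.4,0.84,0],[0,0,0]],
    [[-0.4,0.84,0],[0,0,0]],
    [[-0.4,0.84,0],[0,0,0]],
    [[-0.45,0.84,0],[0,0,0]],
  ],
  claw=0,
  force=60,
)

```text
time_s: 2.1
position: [0.4927, 0.2382, 0.248]
tool_rot: [[0.278, 0.961, -0.001], [0.961, -0.278, -0.0], [-0.0, -0.001, -1.0]]
ft_force: [0.8, 1.2, 0.1]
grip_width: 0.0854
gripper_force: 0.0
```

Emit:
move_arm(
  motion=[
    [[0,0,0.9],[0,0,0]],
    [[0,0,0.9],[0,0,0]],
    [[0,0,0.9],[0,0,0]],
    [[0,0,0.8],[0,0,0]],
    [[0,0,0.4],[0,0,0]],
    [[0,0,0.2],[0,0,0]],
    [[0,0,0.2],[0,0,0]],
    [[0,0,0],[0,0,0]],
    [[0,0,0],[0,0,0]],
  ],
)

```text
time_s: 3.0
position: [0.492, 0.2398, 0.0341]
tool_rot: [[0.278, 0.961, 0.001], [0.961, -0.278, 0.0], [0.001, 0.001, -1.0]]
ft_force: [0.5, 0.2, -0.2]
grip_width: 0.0854
gripper_force: 0.0
```

Emit:
move_arm(
  motion=[
    [[0,0,0],[0,0,0]],
    [[0,0,0],[0,0,0]],
    [[0,0,0],[0,0,0]],
    [[0,0,0],[0,0,0]],
    [[0,0,0],[0,0,0]],
    [[0,0,0],[0,0,0]],
    [[0,0,0],[0,0,0]],
    [[0,0,0],[0,0,0]],
    [[0,0,0],[0,0,0]],
    [[0,0,0],[0,0,0]],
  ],
  claw=1,
  force=60,
)

```text
time_s: 4.0
position: [0.4921, 0.2398, 0.0347]
tool_rot: [[0.278, 0.961, 0.002], [0.961, -0.278, 0.001], [0.001, 0.002, -1.0]]
ft_force: [-1.5, -0.4, 6.0]
grip_width: 0.0666
gripper_force: 68.2
```

Emit:
move_arm(
  motion=[
    [[0,0,-0.3],[0,0,0]],
    [[0,0,-0.6],[0,0,0]],
    [[0,0,-0.6],[0,0,0]],
    [[0,0,-0.6],[0,0,0]],
    [[0,0,-0.5],[0,0,0]],
    [[0,0,0],[0,0,0.94]],
    [[0,0,0],[0,0,0.94]],
    [[0,0,0],[0,0,0.94]],
    [[0,0,0],[0,0,0.94]],
    [[0,0,0],[0,0,0.94]],
    [[0,0,0],[0,0,0.94]],
    [[0,0,0],[0,0,0.94]],
    [[0,0,0],[0,0,0.94]],
    [[0,0,0],[0,0,0.94]],
    [[0,0,0],[0,0,0.94]],
    [[0,0,0],[0,0,0.94]],
  ],
)

```text
time_s: 5.6
position: [0.4912, 0.2396, 0.1633]
tool_rot: [[0.987, -0.159, -0.001], [-0.159, -0.987, -0.0], [-0.001, 0.0, -1.0]]
ft_force: [-0.6, 0.5, -3.8]
grip_width: 0.0668
gripper_force: 69.6
```

Emit:
move_arm(
  motion=[
    [[0.18,0.6,0],[0,0,0]],
    [[0.18,0.75,0],[0,0,0]],
    [[0.18,0.75,0],[0,0,0]],
    [[0.18,0.75,0],[0,0,0]],
    [[0.18,0.75,0],[0,0,0]],
    [[0.18,0.75,0],[0,0,0]],
    [[0,0.7,0],[0,0,0]],
    [[0,0,0],[0,0,0]],
    [[0,0,0],[0,0,0]],
  ],
)

```text
time_s: 6.5
position: [0.5057, -0.0186, 0.1634]
tool_rot: [[0.988, -0.155, -0.0], [-0.155, -0.988, 0.0], [-0.0, -0.0, -1.0]]
ft_force: [-0.7, 0.4, -5.2]
grip_width: 0.0667
gripper_force: 69.9
```

```bash
python3 - <<'E'
from h import *
o=env.observe(); print(o['position'],o['tool_rot'],o['q'],o['ft_force'],o['grip_width'])
a=snap('top','t1'); b=snap('side','s1')
ca=a['frame'][170:280,270:390,::-1]; cb=b['frame'][170:320,190:320,::-1]
H=560; f=lambda c: cv2.resize(c,(400,int(c.shape[0]*400/c.shape[1])),interpolation=cv2.INTER_CUBIC)
A,B=f(ca),f(cb); h=max(A.shape[0],B.shape[0]); pad=lambda c: cv2.copyMakeBorder(c,0,h-c.shape[0],0,0,0)
cv2.imwrite('pics/c1.png',np.hstack([pad(A),pad(B)])); print(h)
E
```

```text
[ 0.50570698 -0.01856168  0.16335731] [[ 9.87837760e-01 -1.55487536e-01 -4.31485632e-04]
 [-1.55487381e-01 -9.87837808e-01  3.73881796e-04]
 [-4.84371781e-04 -3.02243985e-04 -9.99999837e-01]] [-1.55350509e+01  2.22062118e+01  8.91161788e+01  1.50449364e-02
  6.87071666e+01  8.34045512e+01] [-0.71490197  0.35756727 -5.15523669] 0.06669534915446912
461
```

View pics/c1.png

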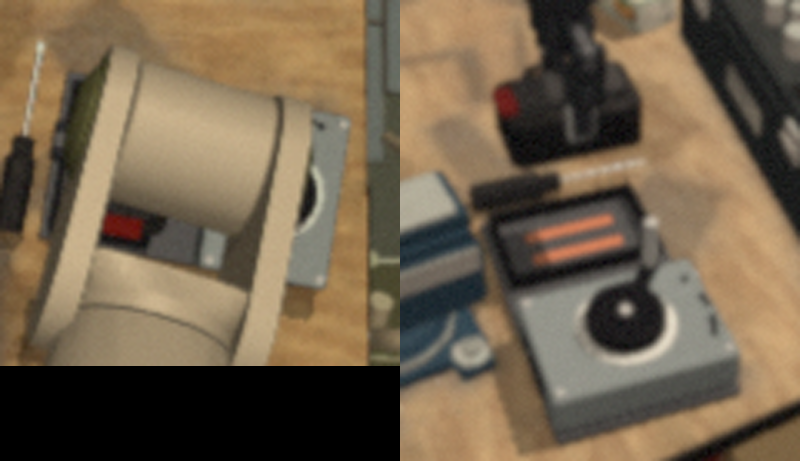

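The pack is held level above the pocket. The arm hides it from the top camera, but the side camera shows both the pack (crop 497–640, 70–165) and the pocket rim (483–652, 185–290). I'll measure both in that view.

```bash
python3 - <<'E'
from h import *
b=load('s1'); P=cloud(b)
c=b['frame'][185:270,210:285,::-1]
cv2.imwrite('pics/c2.png',cv2.resize(c,None,fx=7,fy=7,interpolation=cv2.INTER_CUBIC))
th=np.deg2rad(-9); O=np.array([.4946,-.0921]); ux=np.array([np.cos(th),np.sin(th)]); uy=np.array([-ux[1],ux[0]])
L=np.stack([(P[...,:2]-O)@ux,(P[...,:2]-O)@uy,P[...,2]],-1)*1000
R=L[170:300,190:320].reshape(-1,3)
pk=R[(R[:,2]>130)&(R[:,2]<166)&(abs(R[:,0])<90)&(R[:,1]>20)&(R[:,1]<130)]
np.set_printoptions(precision=1,suppress=True)
print('pack pct x',np.percentile(pk[:,0],[0,2,5,10,50,90,95,98,100]),'y',np.percentile(pk[:,1],[0,2,5,10,50,90,98]))
f=pk[(pk[:,1]<55)]; print('face -y',len(f),np.median(f[:,1]), 'slope',np.polyfit(f[:,0],f[:,1],1))
f=pk[(pk[:,1]>55)&(pk[:,0]<-40)]; print('end -x',len(f),np.median(f[:,0]))
top=R[(R[:,2]>166)&(R[:,2]<174)&(abs(R[:,0])<90)&(R[:,1]>20)&(R[:,1]<130)];print('body top z',np.median(top[:,2]))
w=R[(R[:,2]>19)&(R[:,2]<30)&(R[:,1]>20)&(R[:,1]<130)&(abs(R[:,0])<80)]
print('rim x',np.percentile(w[:,0],[2,10,90,98]),'y',np.percentile(w[:,1],[2,10,50,90,98]))
for lo,hi in((20,50),(100,130)):
  s=w[(w[:,1]>lo)&(w[:,1]<hi)&(abs(w[:,0])<50)]; print(len(s),np.median(s[:,1]))
for lo,hi in((-80,-50),(50,80)):
  s=w[(w[:,0]>lo)&(w[:,0]<hi)&(w[:,1]>50)&(w[:,1]<105)]; print(len(s),np.median(s[:,0]))
E
```

```text
pack pct x [-57.2 -56.9 -56.4 -54.7 -12.2  39.9  45.3  50.2  52. ] y [25.3 28.8 35.3 37.9 40.1 44.9 80.4]
face -y 478 39.98466015917743 slope [-0.  39.8]
end -x 32 -56.62573020239131
body top z 169.098461700672
rim x [-68.  -65.6  62.3  66.4] y [ 25.8  27.5  74.9 112.6 114.8]
81 29.04209731646042
72 110.7291106607039
35 -65.96345800432904
25 63.42632301863821
```

View pics/c2.png

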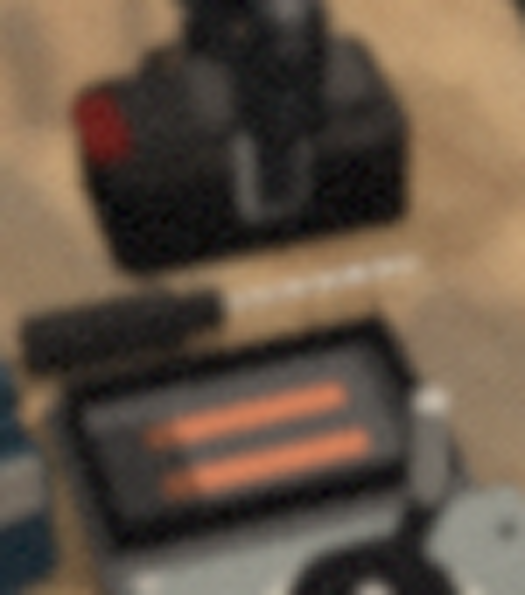

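```bash
python3 - <<'E'
from h import *
th=np.deg2rad(-9); O=np.array([.4946,-.0921]); ux=np.array([np.cos(th),np.sin(th)]); uy=np.array([-ux[1],ux[0]])
np.set_printoptions(precision=1,suppress=True)
for n in('t0','s0'):
  P=cloud(load(n)); L=np.stack([(P[...,:2]-O)@ux,(P[...,:2]-O)@uy,P[...,2]],-1)*1000
  R=L.reshape(-1,3); w=R[(R[:,2]>18)&(R[:,2]<32)&(R[:,1]>15)&(R[:,1]<123)&(abs(R[:,0])<80)]
  for i,(a,b) in enumerate((((20,50),(95,123)),((-80,-50),(50,80)))):
    ax=1-i; oth=i; out=[]
    for lo,hi in(a,b):
      o=w[:,oth]-(0 if oth==0 else 70)
      s=w[(w[:,ax]>lo)&(w[:,ax]<hi)&(abs(o)<(50 if oth==0 else 28))]; out.append(np.median(s[:,ax])); print(n,'xy'[ax],len(s),out[-1],'tilt',np.polyfit(s[:,oth],s[:,ax],1)[0]*57.3)
    print(' mid',np.mean(out),'sep',out[1]-out[0])
  g=R[(R[:,2]>40)&(R[:,2]<50)&(R[:,1]>-125)&(R[:,1]<-5)&(abs(R[:,0])<80)]
  print(n,'deck',cv2.minAreaRect(g[:,:2].astype(np.float32)),np.percentile(g,[2,98],axis=0)[:,:2])
# orange strips (top)
d=load('t0'); f=d['frame'].astype(int)
for n in('t0','s0'):
  d=load(n); f=d['frame'].astype(int); m=(f[...,0]-f[...,2]>90)&(f[...,0]>150); P=cloud(d)
  v,u=np.nonzero(m); q=np.array([at(d,a,b,.0105)[:2] for a,b in zip(u,v)]); l=np.c_[(q-O)@ux,(q-O)@uy]*1000
  l=l[(abs(l[:,0])<62)&(l[:,1]>30)&(l[:,1]<115)]; print(n,len(l),l.mean(0),l.min(0),l.max(0))
E
```

```text
t0 y 79 33.61384806648827 tilt -0.019292877561612475
t0 y 78 115.2735298206837 tilt -0.22592707153643266
 mid 74.44368894358598 sep 81.65968175419543
t0 x 39 -64.78332814560281 tilt -0.09222988571997766
t0 x 43 64.7268716741355 tilt -0.5937996607440882
 mid -0.02822823573365696 sep 129.51019981973832
t0 deck ((-0.0319671630859375, -65.54002380371094), (150.94387817382812, 111.03282165527344), 0.30291062593460083) [[ -72.1 -118.1]
 [  72.7  -11.9]]
s0 y 95 28.431739090623925 tilt 0.03231069942918596
s0 y 85 110.53196144735385 tilt 0.21731660427081143
 mid 69.4818502689889 sep 82.10022235672993
s0 x 35 -66.07123062849868 tilt -0.595926576833075
s0 x 21 63.688560951639 tilt -0.8978296537771261
 mid -1.1913348384298423 sep 129.7597915801377
s0 deck ((-0.6115341186523438, -69.17251586914062), (111.56553649902344, 149.23252868652344), 89.96208190917969) [[ -72.8 -122.9]
 [  70.7  -17.5]]
t0 173 [ 1.5 73.5] [-38.4  54.8] [39.9 92.2]
s0 136 [ 0.4 71.1] [-38.6  52.9] [38.3 90.5]
```

Emit:
move_arm(
  motion=[
    [[0,0.05,0.4],[0,0,0]],
    [[0,0,0.6],[0,0,0]],
    [[0,0,0.5],[0,0,0]],
    [[0,0,0.4],[0,0,0]],
    [[0,0,0],[0,0,0]],
    [[0,0,0],[0,0,0]],
    [[0,0,0],[0,0,0]],
  ],
)

```text
time_s: 7.3
position: [0.5064, -0.0203, 0.0695]
tool_rot: [[0.988, -0.153, 0.002], [-0.153, -0.988, -0.001], [0.002, 0.0, -1.0]]
ft_force: [-0.4, -0.2, -3.6]
grip_width: 0.0666
gripper_force: 69.8
```

```bash
python3 - <<'E'
from h import *
o=env.observe(); print(o['position'],o['ft_force'])
b=snap('side','s2'); t=snap('top','t2'); P=cloud(b)
A=cv2.resize(b['frame'][195:275,215:295,::-1],(590,590),interpolation=cv2.INTER_CUBIC)
cv2.imwrite('pics/c3.png',A)
th=np.deg2rad(-9); O=np.array([.4946,-.0921]); ux=np.array([np.cos(th),np.sin(th)]); uy=np.array([-ux[1],ux[0]])
np.set_printoptions(precision=1,suppress=True)
print('tcp local',(o['position'][:2]-O)@ux*1e3,(o['position'][:2]-O)@uy*1e3)
L=np.stack([(P[...,:2]-O)@ux,(P[...,:2]-O)@uy,P[...,2]],-1)*1000
R=L.reshape(-1,3); pk=R[(R[:,2]>38)&(R[:,2]<70)&(abs(R[:,0])<80)&(R[:,1]>20)&(R[:,1]<130)]
f=pk[(pk[:,1]>30)&(pk[:,1]<55)&(abs(pk[:,0])<45)&(abs(pk[:,0])>16)]; print('face -y',len(f),np.median(f[:,1]),np.polyfit(f[:,0],f[:,1],1)[0]*57.3)
f=pk[(pk[:,1]>48)&(pk[:,1]<95)&(pk[:,0]<-40)]; print('end -x',len(f),np.median(f[:,0]))
print('x pct',np.percentile(pk[pk[:,1]<50][:,0],[0,2,5,95,98,100]))
w=R[(R[:,2]>18)&(R[:,2]<28)&(R[:,1]>15)&(R[:,1]<123)&(abs(R[:,0])<80)]
s=w[(w[:,1]>15)&(w[:,1]<45)&(abs(w[:,0])<50)]; print('wall -y',len(s),np.median(s[:,1]))
s=w[(w[:,0]<-50)&(w[:,1]>45)&(w[:,1]<100)]; print('wall -x',len(s),np.median(s[:,0]))
E
```

```text
[ 0.50636961 -0.02034208  0.06951318] [-0.43232963 -0.16742985 -3.61889373]
tcp local 0.3992979594090843 72.71563897338359
face -y 190 37.39257347991115 -0.17217732436058333
end -x 28 -55.52838724670947
x pct [-56.  -54.9 -52.9  47.2  50.8  52.1]
wall -y 91 28.92323268728203
wall -x 36 -65.84593688287589
```

View pics/c3.png

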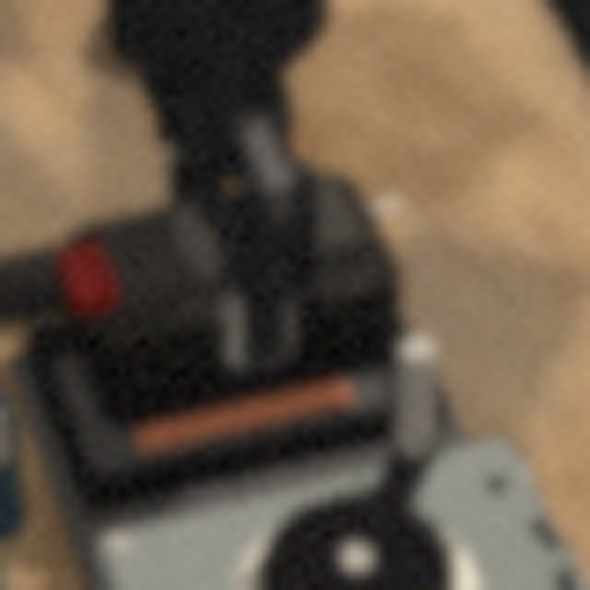

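The pack is centred over the pocket to within 1–2 mm in y, and x agrees too. The remaining clearance is about 4 mm each way, so I'll lower gently.

Emit:
move_arm(
  motion=[
    [[0,0,0.1],[0,0,0]],
    [[0,0,0.1],[0,0,0]],
    [[0,0,0.08],[0,0,0]],
    [[0,0,0.08],[0,0,0]],
    [[0,0,0],[0,0,0]],
    [[0,0,0],[0,0,0]],
  ],
)

```text
time_s: 8.0
position: [0.5057, -0.0206, 0.0502]
tool_rot: [[0.988, -0.154, -0.0], [-0.154, -0.988, 0.0], [-0.0, -0.0, -1.0]]
ft_force: [-0.1, 0.7, -4.1]
grip_width: 0.0664
gripper_force: 69.9
```

Emit:
move_arm(
  motion=[
    [[0,0,0.04],[0,0,0]],
    [[0,0,0.04],[0,0,0]],
    [[0,0,0.03],[0,0,0]],
    [[0,0,0],[0,0,0]],
    [[0,0,0],[0,0,0]],
  ],
)

```text
time_s: 8.5
position: [0.5057, -0.0206, 0.0448]
tool_rot: [[0.988, -0.154, -0.0], [-0.154, -0.988, 0.0], [-0.0, -0.0, -1.0]]
ft_force: [-0.4, 0.1, -2.7]
grip_width: 0.0665
gripper_force: 70.0
```

Emit:
move_arm(
  motion=[
    [[0,0,0.02],[0,0,0]],
    [[0,0,0],[0,0,0]],
    [[0,0,0],[0,0,0]],
  ],
)

```text
time_s: 8.8
position: [0.5057, -0.0206, 0.0447]
tool_rot: [[0.988, -0.154, 0.001], [-0.154, -0.988, -0.0], [0.001, 0.0, -1.0]]
ft_force: [-3.5, 1.3, 8.7]
grip_width: 0.0666
gripper_force: 71.3
```

Emit:
move_arm(
  motion=[
    [[0,0,0],[0,0,0]],
    [[0,0,0],[0,0,0]],
    [[0,0,0],[0,0,0]],
    [[0,0,0],[0,0,0]],
    [[0,0,0],[0,0,0]],
    [[0,0,0],[0,0,0]],
    [[0,0,0],[0,0,0]],
    [[0,0,0],[0,0,0]],
  ],
  claw=0,
)

```text
time_s: 9.6
position: [0.5057, -0.0206, 0.0438]
tool_rot: [[0.988, -0.154, -0.0], [-0.154, -0.988, 0.0], [-0.0, -0.0, -1.0]]
ft_force: [-0.8, -0.2, 0.2]
grip_width: 0.0855
gripper_force: 0.0
```

Emit:
move_arm(
  motion=[
    [[0,0,-0.3],[0,0,0]],
    [[0,0,-0.6],[0,0,0]],
    [[0,0,-0.7],[0,0,0]],
    [[0,0,-0.6],[0,0,0]],
    [[0.24,0.64,0],[0,0,0]],
    [[0.24,0.64,0],[0,0,0]],
    [[0.24,0.64,0],[0,0,0]],
    [[0,0,0],[0,0,-0.89]],
    [[0,0,0],[0,0,-0.89]],
    [[0,0,0],[0,0,-0.89]],
    [[0,0,0],[0,0,-0.89]],
    [[0,0,0],[0,0,-0.89]],
    [[0,0,0],[0,0,-0.89]],
    [[0,0,0],[0,0,-0.89]],
    [[0,0,0],[0,0,0]],
    [[0,0,0],[0,0,0]],
  ],
)

```text
time_s: 11.2
position: [0.5264, -0.121, 0.1538]
tool_rot: [[0.757, 0.653, -0.0], [0.653, -0.757, 0.0], [-0.0, -0.0, -1.0]]
ft_force: [0.6, -0.6, -0.3]
grip_width: 0.0853
gripper_force: 0.0
```

```bash
python3 - <<'E'
from h import *
o=env.observe(); print(o['position'],o['q'],o['ft_force'])
b=snap('side','s3'); t=snap('top','t3'); P=cloud(b)
A=cv2.resize(b['frame'][185:305,205:315,::-1],(550,600),interpolation=cv2.INTER_CUBIC)
cv2.imwrite('pics/c4.png',A)
th=np.deg2rad(-9); O=np.array([.4946,-.0921]); ux=np.array([np.cos(th),np.sin(th)]); uy=np.array([-ux[1],ux[0]])
np.set_printoptions(precision=1,suppress=True)
L=np.stack([(P[...,:2]-O)@ux,(P[...,:2]-O)@uy,P[...,2]],-1)*1000; R=L.reshape(-1,3)
p=R[(R[:,2]>68)&(R[:,2]<108)&(abs(R[:,0]-35)<25)&(abs(R[:,1]+26)<25)]
print('post',len(p),np.median(p,0),p.min(0),p.max(0))
p=R[(R[:,2]>55)&(R[:,2]<70)&(abs(R[:,0])<70)&(R[:,1]>30)&(R[:,1]<110)]; print('rail top',len(p),np.median(p,0))
p=R[(R[:,2]>48)&(R[:,2]<56)&(abs(R[:,0])<70)&(R[:,1]>30)&(R[:,1]<110)]; print('body top',len(p),np.median(p,0),p.min(0),p.max(0))
E
```

```text
[ 0.52644116 -0.12097556  0.15379589] [-2.55053299e+01  2.58872835e+01  8.45498019e+01 -7.50577623e-04
  6.95687454e+01  2.36929772e+01] [ 0.56709049 -0.5911929  -0.25488595]
post 68 [ 33.5 -29.9  90.2] [ 29.2 -33.6  68.4] [ 39.3 -20.5 106.4]
rail top 442 [-6.7 66.5 61.1]
body top 297 [-0.6 48.7 50.7] [-60.1  34.1  48. ] [ 55.9 105.   56. ]
```

View pics/c4.png

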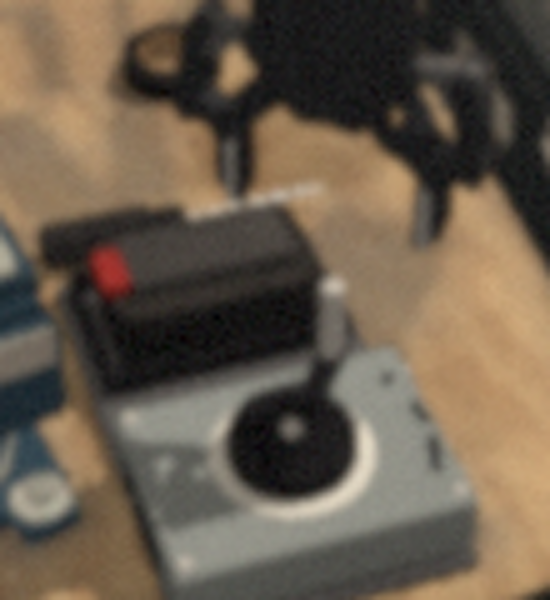

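The pack is seated: its body top is at 51 mm and its rail top at about 62 mm. The open fingers straddle the post at crop (330,320), so I'll descend and close on it.

Emit:
move_arm(
  motion=[
    [[0,0,0.4],[0,0,0]],
    [[0,0,0.4],[0,0,0]],
    [[0,0,0.3],[0,0,0]],
    [[0,0,0.2],[0,0,0]],
    [[0,0,0],[0,0,0]],
    [[0,0,0],[0,0,0]],
  ],
)

```text
time_s: 11.9
position: [0.5268, -0.1212, 0.0893]
tool_rot: [[0.755, 0.656, 0.001], [0.656, -0.755, -0.0], [0.0, 0.001, -1.0]]
ft_force: [0.1, -0.2, -0.2]
grip_width: 0.0856
gripper_force: 0.0
```

Emit:
move_arm(
  motion=[
    [[0,0,0],[0,0,0]],
    [[0,0,0],[0,0,0]],
    [[0,0,0],[0,0,0]],
    [[0,0,0],[0,0,0]],
    [[0,0,0],[0,0,0]],
    [[0,0,0],[0,0,0]],
    [[0,0,0],[0,0,0]],
    [[0,0,0],[0,0,0]],
    [[0,0,0],[0,0,0]],
    [[0,0,0],[0,0,0]],
    [[0,0,0],[0,0,0]],
    [[0,0,0],[0,0,0]],
  ],
  claw=1,
  force=40,
)

```text
time_s: 13.1
position: [0.5269, -0.1214, 0.089]
tool_rot: [[0.755, 0.656, 0.001], [0.656, -0.755, -0.001], [0.0, 0.001, -1.0]]
ft_force: [2.1, -4.3, 0.5]
grip_width: 0.0108
gripper_force: 39.2
```

Emit:
move_arm(
  motion=[
    [[-0.004,0.096,0],[0,0,0.625]],
    [[-0.004,0.096,0],[0,0,0.625]],
    [[-0.004,0.096,0],[0,0,0.625]],
    [[-0.004,0.096,0],[0,0,0.625]],
    [[-0.004,0.096,0],[0,0,0.625]],
    [[0,0,0],[0,0,0]],
    [[0,0,0],[0,0,0]],
  ],
)

```text
time_s: 13.8
position: [0.5381, -0.1414, 0.089]
tool_rot: [[0.961, 0.278, 0.001], [0.278, -0.961, 0.001], [0.001, -0.0, -1.0]]
ft_force: [4.5, 1.4, 5.4]
grip_width: 0.0109
gripper_force: 39.5
```

Emit:
move_arm(
  motion=[
    [[-0.004,0.096,0],[0,0,0.625]],
    [[-0.004,0.096,0],[0,0,0.625]],
    [[-0.004,0.096,0],[0,0,0.625]],
    [[-0.004,0.096,0],[0,0,0.625]],
    [[-0.004,0.096,0],[0,0,0.625]],
    [[-0.004,0.096,0],[0,0,0.625]],
    [[0,0,0],[0,0,0]],
    [[0,0,0],[0,0,0]],
  ],
)

```text
time_s: 14.6
position: [0.5393, -0.1703, 0.0892]
tool_rot: [[0.971, -0.24, 0.002], [-0.24, -0.971, -0.0], [0.003, -0.0, -1.0]]
ft_force: [6.9, 1.1, 2.5]
grip_width: 0.0109
gripper_force: 39.4
```

Emit:
move_arm(
  motion=[
    [[-0.004,0.088,0],[0,0,0.575]],
    [[-0.004,0.088,0],[0,0,0.575]],
    [[-0.004,0.088,0],[0,0,0.575]],
    [[0,0,0],[0,0,0]],
    [[0,0,0],[0,0,0]],
    [[0,0,0],[0,0,0]],
  ],
)

```text
time_s: 15.2
position: [0.5347, -0.183, 0.0892]
tool_rot: [[0.885, -0.465, 0.003], [-0.465, -0.885, -0.001], [0.003, -0.0, -1.0]]
ft_force: [7.6, -1.5, 1.6]
grip_width: 0.0109
gripper_force: 39.3
```

```bash
python3 - <<'E'
from h import *
o=env.observe(); print(o['position'],o['tool_rot'],o['q'],o['ft_force'])
b=snap('side','s4'); t=snap('top','t4')
A=cv2.resize(b['frame'][195:305,215:315,::-1],(545,600),interpolation=cv2.INTER_CUBIC)
cv2.imwrite('pics/c5.png',A)
for ax in((485.4,-157.5),(484.4,-156.3),(483.8,-158)):
  v=np.array(o['position'][:2])*1000-ax; print(np.hypot(*v), np.deg2rad(41-np.degrees(np.arctan2(v[1],v[0]))))
E
```

```text
[ 0.5347294  -0.18299873  0.08918829] [[ 8.85482396e-01 -4.64663109e-01  3.02034575e-03]
 [-4.64661404e-01 -8.85487507e-01 -1.28616819e-03]
 [ 3.27211334e-03 -2.64558804e-04 -9.99994612e-01]] [-3.09027812e+01  3.24912200e+01  8.50303541e+01  2.89682053e-02
  6.22920952e+01  8.67722384e+01] [ 7.64055152 -1.48078295  1.64496731]
55.52994452719474 1.1926668248112393
56.972541510969315 1.2033180802732246
56.73394120563595 1.1718863842048655
```

View pics/c5.png

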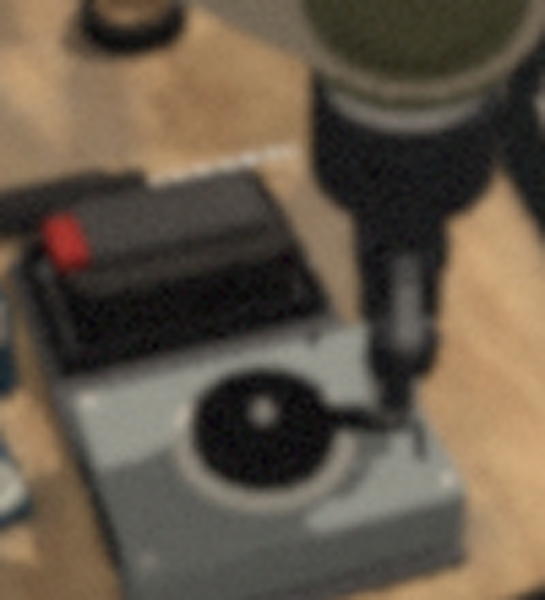

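```bash
python3 - <<'E'
from h import *
np.set_printoptions(precision=1,suppress=True)
b=load('s3'); axs=at(b,215+263/5.45,195+410/5.45,.066)[:2]*1000
P3=cloud(b)*1000; q=P3.reshape(-1,3); r=np.hypot(*(q[:,:2]-axs).T); d=q[(r<36)&(q[:,2]>55)&(q[:,2]<70)]
print('cap',axs,'disc',d[:,:2].min(0)/2+d[:,:2].max(0)/2,np.median(d[:,2]))
for c in (axs,(485.4,-159.0)):
  for n in('s3','s4'):
    d=load(n); f=d['frame'].astype(int).sum(2); v,u=np.mgrid[:384,:512]
    w=np.array(d['attitude']); e=np.array(d['eye']); K=np.stack([(u-d['cx'])/d['fx'],-(v-d['cy'])/d['fy'],-np.ones(u.shape)],-1)@w.T
    X=(e+K*((.061-e[2])/K[...,2])[...,None])*1000  # pixels on plane z=61mm
    dx=X[...,:2]-np.array(c); r=np.hypot(dx[...,0],dx[...,1]); a=np.degrees(np.arctan2(dx[...,1],dx[...,0]))
    z=P3[...,2] if n=='s3' else cloud(d)[...,2]*1000
    m=(r>37)&(r<47)&(abs(a)<75)&(z>52)&(z<72)
    print(n,m.sum(),'angle',np.mean(a[m]),np.median(a[m]),a[m].std(), 'dark', [ (round(x),int(y)) for x,y in zip(a[m],f[m])][:14])
E
```

```text
cap [ 482.9 -162.3] disc [ 483.1 -160.7] 60.22902190853074
s3 17 angle 41.316385663704345 40.213332777994836 5.780669268184902 dark [(47, 113), (49, 163), (46, 107), (43, 90), (40, 103), (37, 162), (35, 271), (52, 231), (48, 126), (45, 92), (42, 101), (39, 133), (36, 214), (33, 329)]
s4 27 angle -27.558160874262914 -28.99687693131736 7.4135162509746175 dark [(-15, 235), (-16, 233), (-16, 253), (-17, 254), (-20, 126), (-20, 131), (-20, 138), (-21, 177), (-24, 66), (-25, 70), (-25, 100), (-25, 115), (-29, 58), (-29, 61)]
s3 16 angle 40.116481776342866 39.744455999765066 5.588989660332706 dark [(48, 145), (45, 143), (47, 113), (44, 94), (41, 117), (38, 140), (35, 223), (49, 163), (46, 107), (42, 90), (39, 103), (36, 162), (33, 271), (37, 133)]
s4 24 angle -33.55394011749804 -34.56480803759638 7.726858490011836 dark [(-21, 235), (-21, 233), (-22, 253), (-22, 254), (-26, 131), (-26, 138), (-26, 177), (-31, 70), (-30, 100), (-30, 115), (-35, 61), (-35, 77), (-34, 83), (-34, 121)]
```

Relative to the rest picture, the dial has turned 68.9° (1.20 rad). The arm's own kinematics give 1.19 rad. I'll add a small margin against the lag, then check that it holds.

Emit:
move_arm(
  motion=[
    [[0,0.028,0],[0,0,0.18]],
    [[0,0,0],[0,0,0]],
    [[0,0,0],[0,0,0]],
    [[0,0,0],[0,0,0]],
    [[0,0,0],[0,0,0]],
    [[0,0,0],[0,0,0]],
  ],
)

```text
time_s: 15.9
position: [0.5341, -0.1842, 0.0892]
tool_rot: [[0.874, -0.487, 0.003], [-0.487, -0.874, -0.001], [0.003, -0.0, -1.0]]
ft_force: [8.0, -0.6, 1.4]
grip_width: 0.0108
gripper_force: 39.3
```

```bash
python3 - <<'E'
from h import *
o=env.observe(); print(o['position'],o['ft_force'],o['grip_width'],o['time_s'])
y=np.array(o['tool_rot'])[:2,1]; x=np.array(o['tool_rot'])[:2,0]; print('tang F',o['ft_force'][:2]@y,'rad F',o['ft_force'][:2]@x)
v=np.array(o['position'][:2])*1000-(485.4,-157.5); print(41*np.pi/180-np.arctan2(v[1],v[0]))
d=snap('side','s5'); X=None
f=lambda c:c
u,v=np.meshgrid(np.arange(512),np.arange(384)); w=np.array(d['attitude']); e=np.array(d['eye'])
K=np.stack([(u-d['cx'])/d['fx'],-(v-d['cy'])/d['fy'],-np.ones(u.shape)],-1)@w.T
X=(e+K*((.061-e[2])/K[...,2])[...,None])*1000; q=X[...,:2]-np.array([482.9,-162.3])
r=np.hypot(q[...,0],q[...,1]); a=np.degrees(np.arctan2(q[...,1],q[...,0])); z=cloud(d)[...,2]*1000
m=(r>37)&(r<47)&(abs(a)<75)&(z>52)&(z<72); print(m.sum(),np.deg2rad(41.3-a[m].mean()))
cv2.imwrite('pics/c6.png',cv2.resize(d['frame'][195:305,215:315,::-1],(545,600),interpolation=cv2.INTER_CUBIC))
E
```

```text
[ 0.53412247 -0.18415046  0.08918038] [ 8.00901017 -0.61020697  1.37876221] 0.010816322172038238 15.9
tang F -3.3645878728628693 rad F 7.293524749689533
1.2161105077412038
24 1.234058649942428
```

View pics/c6.png

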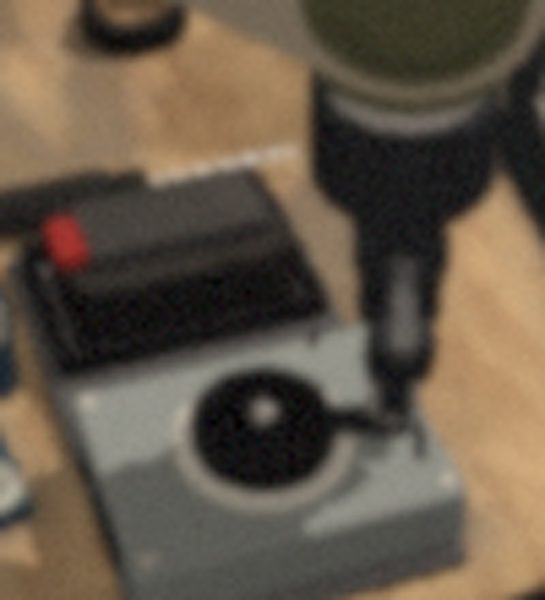

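The dial reads 1.22–1.23 rad with its arm at the three-dot mark at (418,440). The pack is in the pocket and the grip is steady, so I'll hand it in.

```bash
python3 -c "
from rig import env
print(env.close_job())"
```

```text
the job is handed in; nothing more can be done
None
```

The battery pack sits flat and released in the tester's pocket, and I handed the job in with the fingers still holding the dial at the third click (about 1.22 rad by camera and arm pose), at about 16 s of the 54 s allowed.

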